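# Find the concealed catch of an air pump's battery door

## Task

The air pump on the ledge has four flush round discs in its flat top: one is the concealed catch of its battery door, the other three are blind covers that do not give. With closed fingertips feel gently across the discs until you find the one that yields, press it all the way in so that the battery door pops up by itself, then take the hand away. Do not touch or pry the door, grasp nothing, and leave the canister, the clear box and the scraper standing where they are.

Things in the scene. Friction and masses are not known exactly. Their poses are not given: they have to be found in the camera images.
- air_pump: Low grey plastic box fixed to the ledge, 45 mm high, flat top. Origin on the ledge surface under the middle of the row of discs; it spans x -45 to +125 mm, y -135 to +135 mm. z up. Four identical discs, 49 mm across, in 53 mm holes, flush with the top, have centres at x = 0, y = -93, -31, +31, +93 mm. One, different each time, is the catch; three are rigid. Over 60 N of finger force breaks the top.
- battery_door: Flush grey door in the pump's top, 70 (x) x 110 (y) x 4 mm. Origin at the middle of its hinge line, on its top face, 45 mm in +x from the pump's origin, 45 mm above the ledge; it extends to +x. Its z axis is vertical while shut. Geared to the catch: with the catch fully in it is tilted up about 0.55 rad, the free +x edge about 37 mm up.
- catch (a joint): How far the disc that is the catch is pressed in, m: 0 flush (start), 0.006 fully in. It slides straight down at about 3 to 4 N, stops firmly at 6 mm and stays where it is left.
- canister_mid (a point): Closed orange food canister, round, 70 mm across, 85 mm tall, loose, upright beside the pump; point at its centre, 42.5 mm up. Not to be moved.
- cube_box_mid (a point): Open clear acrylic cube box, 70 mm each way, loose, beside the pump; point at its centre, 35 mm up. Not to be moved.
- scraper_mid (a point): Black magnetic glass scraper with a ridge, 45 x 75 x 36 mm, loose, on the ledge beyond the pump (+x side); point at its centre, 18 mm up. Not to be moved.

How it is judged (in metres and radians):
At the end, for the whole second after the job is handed in: The catch is pressed in by at least 4.5 mm of its 6 mm and the battery door stands up by more than 0.38 rad; canister, box and scraper are within 15 mm of where they started (value of joint catch above 0.0045 m and angle between battery_door's own z axis and vertical above 0.38 rad and distance of each of canister_mid, cube_box_mid, scraper_mid from where it was at the start of the episode below 0.015 m); the robot touches nothing.
It fails at once if The battery door is pushed or pried by the robot (more than 3 N) (contact force between any of the fingers, the arm and battery_door above 3 N).
It fails at once if The fingers press harder than 60 N (contact force between the fingers and anything else above 60 N).
It fails at once if The canister, box or scraper is moved or lifted by more than 15 mm (distance of any of canister_mid, cube_box_mid, scraper_mid from where it was at the start of the episode above 0.015 m).
It also fails if it takes over 51 s, if anything falls off the work surface, if the arm or the gripper's body presses on something with over 40 N, if the wrist force passes 120 N, or if a joint passes its speed limit or range.

## Robot

A 6-joint arm with a two-finger parallel gripper is mounted at the origin on the work surface. World frame = base frame: x ahead of the robot, y to its left, z up, the work surface at z = 0. Lengths are in mm, angles in rad, forces in N, time in s.
With the tool pointing down it reaches from about 350 to 850 mm from the base axis. Payload 8.1 kg.
Tool frame: the origin (TCP) lies at the centre of the arm's flange, where the gripper is bolted on; the fingertips stand tip_extent ahead of it and the grasp point (between the pads) lies 167 mm ahead of it (tip_extent is the distance from the TCP to the fingertips, in mm); z points along the fingers, y is the direction in which the jaws open and shut (so a half turn about z gives the same grasp; the last joint's range is limited). The gripper opens to 93 mm and grips with 3 to 60 N. Pads are 15 mm wide; open, the fingers measure 128 mm over their backs; the gripper's body (75 mm by 188 mm) begins 65 mm behind the grasp point.
Start: joints at [-1.337, 0.13, 1.488, -0, 1.523, -0.085], TCP at [188.077, -569.767, 404.735] pointing down, gripper open.
Joint ranges: [-2.96, 2.96], [-0.89, 2.26], [0.02, 2.5], [-1.34, 4.48], [0, 2.73], [-2.66, 2.66]. Speed limits (rad/s): [2.39, 2.39, 2.79, 3.14, 3.14, 3.14].

## Interface

Orientations are given as a rotation vector (axis times angle).
In Python, from workcell import * gives the robot as it stands.
- The arm moves only by the tool jog_arm, never from a script. Its argument "increments" is a list of rows, each a list of 3 entries, a list of its own where there are three numbers: the shift along the tool's x, y, z in m, then the turn, a rotation vector about the tool's x, y, z in degrees, then the finger opening in m, from 0 to 0.093. In form: [[[tx, ty, tz], [ax, ay, az], hand], ...]. A call has 1 to 12 rows; each row shifts and turns the commanded pose from where the row before left it, along the tool's axes as they then stand; what a row does not reach is not made up. A row lasts 1/12 s, in which the tool goes at most 41.7 mm and 7.16 degrees, less where a joint would pass 70% of its speed; a pose out of reach is approached as far as the arm can. A call with a gripper value outside its range is refused whole. The fingers move at their own pace and stop on an object; "grip_force" is the grip in N (left out, the last holds). Time passes only in rows, so rows that do not move let the fingers close. It gives the time, the measured TCP pose, the force and the opening at its end, in the units of the state.
- sense(): the state, without advancing time (a new reading comes with each control period).
- read_camera(name): name is "side" or "top" or "wrist"; returns the picture (400x640x3 uint8, blue, green, red); there is no depth.
- get_calibration(name): a dict with "K" (3x3 intrinsics, pixels), "k1" (the pictures are not rectified: a ray, as slopes to the right and down, at radius r is drawn at 1 + k1 r^2 times it, then the intrinsics apply), "xyz" and "attitude" of the camera in the world; the wrist camera has in their place "mount" (4x4, takes a point from camera to tool coordinates, whose origin is the TCP and whose axes are the flange's). Camera axes: x right, y down, z forward; pixel columns grow to the right and rows downward; lengths in mm; the calibration is good to about 2 mm. A picture is of the moment at which its call begins: read the wrist's pose just before it. get_calibration takes no time and is no camera call.
- hand_in(): hands the job in, once; it reports no verdict.
The state is a dict: "clock": time; "q": joint angles; "dq": joint speeds; "effort": joint torques, N m; "tool_pos": TCP position; "orientation": TCP orientation; "contact_force": force on the tool from outside, world axes, zero at the start; "wrist_torque": the same for the moment, N m; "opening": opening from 0.0 (shut) to 1.0 (fully open).
Only numpy, scipy, OpenCV 4.12 (cv2) and the standard library are available. Lean on these libraries where they do the work, as an engineer would, in place of code of your own. Each camera call takes 0.05 s, during which the arm holds its last target.

## Working session

There is one attempt and no reset: what is moved stays moved. The work goes in short steps, Python scripts to look and compute and a tool call to move; the robot and the scene stay as the last step left them, time stands still between calls to the robot, and variables do not carry over. Pictures are saved under pics/ and viewed, and the job is handed in when it is done.

Besides the shell and the picture viewer there is one more tool, called as name([rows], argument=value, ...), one row to a line, values as JSON. jog_arm: Moves the arm, as the interface text tells. Its arguments: {"type":"object","properties":{"increments":{"type":"array"},"grip_force":{"type":"number"}},"required":["increments"]}

```bash
mkdir -p pics; ls
python3 - <<'E'
from workcell import *
import cv2
s=sense();print(s)
for n in("side","top","wrist"):
    print(n,get_calibration(n)); cv2.imwrite(f"pics/{n}0.png",read_camera(n))
E
```

```text
pics
{'clock': 0.0, 'q': array([-1.33739512e+00,  1.31131308e-01,  1.48926176e+00,  3.85512114e-05,
        1.52301177e+00, -8.54125302e-02]), 'dq': array([ 0.00047109,  0.00071731, -0.0001405 ,  0.00059862,  0.00095416,
        0.0010742 ]), 'effort': array([ 4.45714550e-04, -5.59839070e+01, -4.91758382e+01,  7.68999243e-02,
        3.51299671e-02, -1.67658050e-04]), 'tool_pos': array([ 188.03207256, -569.53396631,  403.71460399]), 'orientation': array([-3.09997564e+00, -4.98383022e-01,  1.50033823e-04]), 'contact_force': array([0.14837199, 1.25893748, 0.12938813]), 'wrist_torque': array([-0.03971662, -0.00952715, -0.03162646]), 'opening': 0.9999314263705447}
side {'K': array([[492.02384632,   0.        , 323.23197756],
       [  0.        , 492.02384632, 196.82032689],
       [  0.        ,   0.        ,   1.        ]]), 'k1': -0.14702205594195555, 'xyz': array([437.69746232, 841.52236267, 838.91480908]), 'attitude': array([-0.33556579,  2.78865565, -1.22165299])}
top {'K': array([[477.16822948,   0.        , 315.48194629],
       [  0.        , 477.16822948, 193.96939965],
       [  0.        ,   0.        ,   1.        ]]), 'k1': -0.052210244890105666, 'xyz': array([ 463.41840478,   14.86986117, 1093.39343036]), 'attitude': array([-2.11323833,  2.13425729, -0.16625269])}
wrist {'K': array([[293.84074872,   0.        , 323.87956239],
       [  0.        , 293.84074872, 202.97996096],
       [  0.        ,   0.        ,   1.        ]]), 'k1': -0.039222483860833345, 'mount': array([[ 4.69638568e-04, -9.57041165e-01, -2.89951700e-01,
         8.06196044e+01],
       [ 9.99999860e-01,  3.79175443e-04,  3.68171647e-04,
        -3.09843379e-01],
       [-2.42412858e-04, -2.89951832e-01,  9.57041209e-01,
         1.94136274e+01],
       [ 0.00000000e+00,  0.00000000e+00,  0.00000000e+00,
         1.00000000e+00]])}
```

Run:
```python
import workcell
print([n for n in dir(workcell) if not n.startswith('_')]); print(getattr(workcell,'tip_extent',None))
```

```text
['IKError', 'get_calibration', 'hand_in', 'read_camera', 'sense', 'tip_extent']
186.1
```

View pics/top0.png

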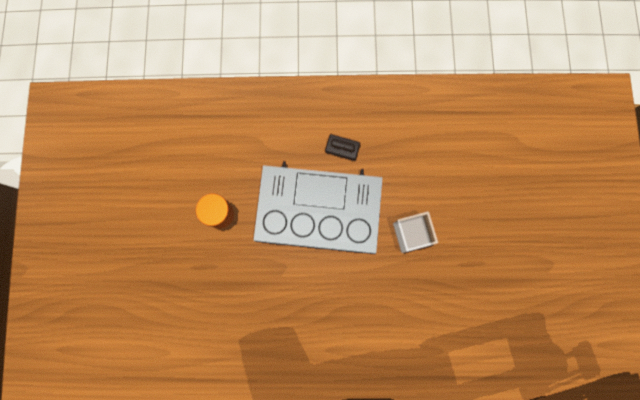

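View pics/side0.png

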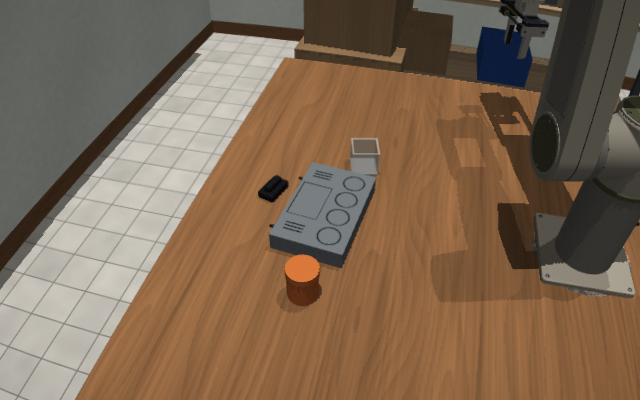

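View pics/wrist0.png

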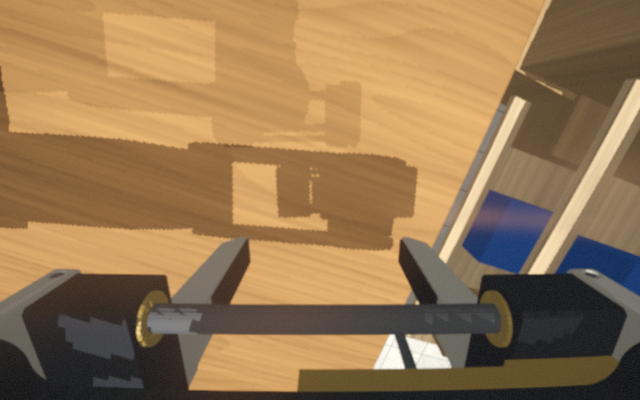

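The top view shows the pump with discs near (275,222), (303,225), (331,228), (359,231) and the door on the far side. The canister is at (212,210), the box at (416,232) and the scraper at (343,147). The side view agrees. Next I'll measure the disc centres in both views and triangulate.

```bash
cat > h.py <<'E'
import numpy as np,cv2
from workcell import *
from scipy.spatial.transform import Rotation as R
def ray(n,uv):
    c=get_calibration(n);K=c['K']
    # own distortion: x_d = x(1+k1 r^2) same as cv2 k1
    p=cv2.undistortPoints(np.array([[uv]],float),K,np.array([c['k1'],0,0,0]))[0,0]
    d=R.from_rotvec(c['attitude']).as_matrix()@np.array([p[0],p[1],1]);return c['xyz'],d/np.linalg.norm(d)
def plane(n,uv,z):
    o,d=ray(n,uv);return o+d*(z-o[2])/d[2]
def tri(a,b):
    (o1,d1),(o2,d2)=ray('top',a),ray('side',b)
    t=np.linalg.lstsq(np.c_[d1,-d2],o2-o1,rcond=None)[0]
    p,q=o1+t[0]*d1,o2+t[1]*d2
    return (p+q)/2,np.linalg.norm(p-q)
E
python3 - <<'E'
from h import *
for n,roi in(("top",(240,150,400,265)),("side",(260,155,385,270))):
    im=cv2.imread(f"pics/{n}0.png");g=cv2.cvtColor(im,cv2.COLOR_BGR2GRAY)
    x0,y0,x1,y1=roi;S=4
    c=cv2.resize(g[y0:y1,x0:x1],None,fx=S,fy=S,interpolation=cv2.INTER_CUBIC)
    b=cv2.adaptiveThreshold(c,255,0,cv2.THRESH_BINARY_INV,61,10)
    cs,h=cv2.findContours(b,cv2.RETR_CCOMP,cv2.CHAIN_APPROX_NONE)
    for k in cs:
        if len(k)<100 : continue
        (cx,cy),(a,bb),an=cv2.fitEllipse(k)
        A=cv2.contourArea(k)
        if A>400 and a/bb>.5 and 40<bb<180 and abs(A/(np.pi*a*bb/4)-1)<.08: 
            uv=((cx+.5)/S-.5+x0,(cy+.5)/S-.5+y0); print(n,np.round(uv,2),round(a/S,1),round(bb/S,1),np.round(plane(n,uv,45),1))
    cv2.imwrite(f"pics/{n}_crop.png",c)
E
```

```text
top [358.35 230.38] 25.5 25.8 [563.9 -62.3  45. ]
top [358.26 230.39] 20.1 20.4 [563.9 -62.1  45. ]
top [330.2  227.56] 25.2 25.8 [ 5.707e+02 -5.000e-01  4.500e+01]
top [330.23 227.56] 19.9 20.4 [ 5.707e+02 -5.000e-01  4.500e+01]
top [302.24 224.72] 25.2 25.8 [577.7  61.1  45. ]
top [302.25 224.69] 19.9 20.4 [577.7  61.1  45. ]
top [274.37 221.82] 25.1 25.8 [584.7 122.8  45. ]
top [274.52 221.86] 19.9 20.2 [584.6 122.5  45. ]
side [328.45 235.61] 18.5 25.5 [583.4 123.   45. ]
side [328.43 235.7 ] 15.3 21.0 [583.3 123.2  45. ]
side [337.46 216.91] 17.3 24.5 [576.4  61.5  45. ]
side [337.41 217.01] 14.5 19.9 [576.4  61.9  45. ]
side [345.81 199.53] 16.1 23.6 [569.4  -0.   45. ]
side [345.83 199.64] 13.4 19.1 [5.692e+02 4.000e-01 4.500e+01]
side [353.56 183.28] 15.1 22.8 [562.4 -62.   45. ]
side [353.59 183.52] 12.0 18.6 [562.2 -61.1  45. ]
side [273.38 188.43] 19.8 31.5 [747.    4.8  45. ]
```

Both views agree to about 1.5 mm with the top plane at z=45, so the ledge is at z=0. Disc centres are A(584,123), B(577,61), C(570,0) and D(563,-62), and the pump yaw is about -6.4°. I'll start by aligning the tool, closing the fingers and moving over D.

jog_arm([
  [[0, 0, 0], [0, 0, 6.2], 0],
  [[0, 0, 0], [0, 0, 6.2], 0],
  [[0, 0, 0], [0, 0, 6.2], 0],
  [[0, 0, 0], [0, 0, 6.1], 0],
  [[0.0158, -0.0273, 0], [0, 0, 0], 0],
  [[0.0158, -0.0273, 0], [0, 0, 0], 0],
  [[0.0158, -0.0273, 0], [0, 0, 0], 0],
  [[0.0158, -0.0273, 0], [0, 0, 0], 0],
  [[0.0158, -0.0273, 0], [0, 0, 0], 0],
  [[0.0158, -0.0273, 0], [0, 0, 0], 0],
  [[0.0158, -0.0273, 0], [0, 0, 0], 0],
  [[0.0158, -0.0273, 0], [0, 0, 0], 0],
], grip_force=20)

```text
clock: 1.15
tool_pos: [338.7, -365.5, 404.5]
orientation: [-3.136, 0.177, 0.0]
contact_force: [1.7, 1.1, 0.4]
opening: 0.183
```

jog_arm([
  [[0.0158, -0.0273, 0], [0, 0, 0], 0],
  [[0.0158, -0.0273, 0], [0, 0, 0], 0],
  [[0.0158, -0.0273, 0], [0, 0, 0], 0],
  [[0.0158, -0.0273, 0], [0, 0, 0], 0],
  [[0.0158, -0.0273, 0], [0, 0, 0], 0],
  [[0.0158, -0.0273, 0], [0, 0, 0], 0],
  [[0.0158, -0.0273, 0], [0, 0, 0], 0],
  [[0.0158, -0.0273, 0], [0, 0, 0], 0],
  [[0.0158, -0.0273, 0], [0, 0, 0], 0],
  [[0.0158, -0.0273, 0], [0, 0, 0], 0],
  [[0.0158, -0.0273, 0], [0, 0, 0], 0],
  [[0.0158, -0.0273, 0], [0, 0, 0], 0],
])

```text
clock: 2.15
tool_pos: [563.9, -61.1, 404.4]
orientation: [-3.137, 0.176, 0.001]
contact_force: [0.4, -0.4, -0.4]
opening: 0.005
```

```bash
cat > st.py <<'E'
from h import *
s=sense();M=R.from_rotvec(s['orientation']).as_matrix()
print(s['clock'],s['tool_pos'].round(1),'F',s['contact_force'].round(2),'op',s['opening'])
print(M.round(4))
tip=s['tool_pos']+M[:,2]*186.1
print('tip',tip.round(2))
for n,p in dict(A=(584.2,122.7),B=(577.2,61.3),C=(570.2,0),D=(563.3,-62)).items():
    print(n,(M.T@(np.array([*p,45])-tip)).round(1))
E
python3 st.py
```

```text
2.15 [563.9 -61.1 404.4] F [ 0.45 -0.43 -0.41] op 0.004644999057832234
[[ 9.937e-01 -1.119e-01 -4.000e-04]
 [-1.119e-01 -9.937e-01  1.000e-04]
 [-4.000e-04 -0.000e+00 -1.000e+00]]
tip [563.81 -61.09 218.32]
A [  -0.2 -184.9  173.3]
B [  -0.3 -123.1  173.3]
C [ -0.4 -61.4 173.3]
D [ -0.3   1.  173.3]
```

jog_arm([
  [[0, 0.001, 0.02], [0, 0, 0], 0],
  [[0, 0, 0.02], [0, 0, 0], 0],
  [[0, 0, 0.02], [0, 0, 0], 0],
  [[0, 0, 0.02], [0, 0, 0], 0],
  [[0, 0, 0.02], [0, 0, 0], 0],
  [[0, 0, 0.02], [0, 0, 0], 0],
  [[0, 0, 0.02], [0, 0, 0], 0],
  [[0, 0, 0.015], [0, 0, 0], 0],
  [[0, 0, 0.005], [0, 0, 0], 0],
  [[0, 0, 0], [0, 0, 0], 0],
  [[0, 0, 0], [0, 0, 0], 0],
])

```text
clock: 3.07
tool_pos: [563.3, -63.6, 245.1]
orientation: [-3.137, 0.176, 0.0]
contact_force: [-0.0, 0.5, 0.4]
opening: 0.006
```

```bash
python3 st.py
python3 - <<'E'
from h import *
cv2.imwrite("pics/side1.png",cv2.resize(read_camera("side")[100:300,200:460],None,fx=3,fy=3))
E
```

```text
3.0667 [563.3 -63.6 245.1] F [-0.03  0.48  0.42] op 0.006333469148885406
[[ 9.937e-01 -1.121e-01 -1.000e-04]
 [-1.121e-01 -9.937e-01  1.000e-04]
 [-1.000e-04 -0.000e+00 -1.000e+00]]
tip [563.26 -63.62  59.  ]
A [-1.000e-01 -1.875e+02  1.400e+01]
B [  -0.2 -125.7   14. ]
C [ -0.2 -64.   14. ]
D [-0.1 -1.6 14. ]
```

View pics/side1.png

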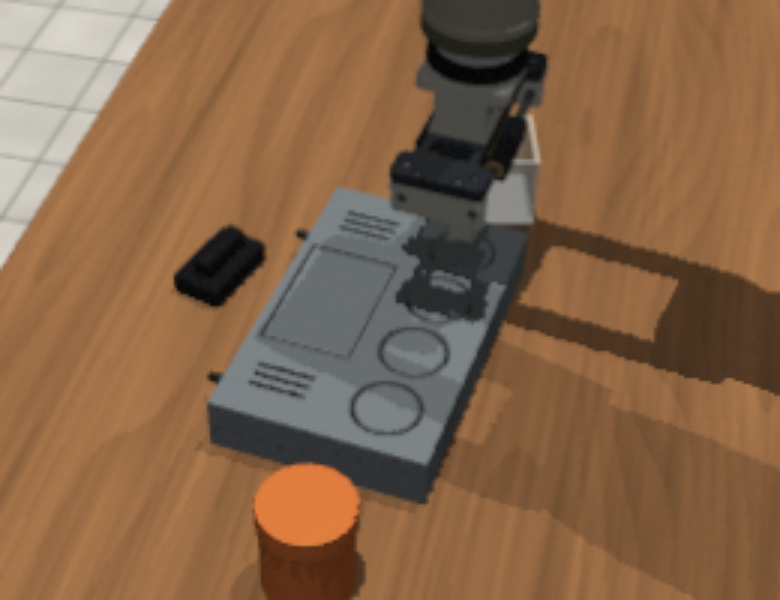

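The closed fingers hover over disc D (crop about (460,240)), clear of the door, box and scraper. I'll descend gently.

jog_arm([
  [[0, -0.0015, 0.005], [0, 0, 0], 0],
  [[0, 0, 0.005], [0, 0, 0], 0],
  [[0, 0, 0.001], [0, 0, 0], 0],
  [[0, 0, 0.001], [0, 0, 0], 0],
  [[0, 0, 0.001], [0, 0, 0], 0],
  [[0, 0, 0.0005], [0, 0, 0], 0],
  [[0, 0, 0.0005], [0, 0, 0], 0],
  [[0, 0, 0], [0, 0, 0], 0],
])

```text
clock: 3.78
tool_pos: [563.4, -62.1, 231.4]
orientation: [3.137, -0.176, -0.0]
contact_force: [-4.2, 0.0, 6.6]
opening: 0.003
```

jog_arm([
  [[0, 0, 0.0005], [0, 0, 0], 0],
  [[0, 0, 0.0005], [0, 0, 0], 0],
  [[0, 0, 0], [0, 0, 0], 0],
])

```text
clock: 4.03
tool_pos: [563.4, -62.1, 231.4]
orientation: [3.137, -0.176, -0.0]
contact_force: [-8.8, 0.6, 14.1]
opening: 0.006
```

jog_arm([
  [[0, 0, 0.0005], [0, 0, 0], 0],
  [[0, 0, 0.0005], [0, 0, 0], 0],
  [[0, 0, 0], [0, 0, 0], 0],
])

```text
clock: 4.28
tool_pos: [563.5, -62.1, 231.3]
orientation: [3.137, -0.176, -0.0]
contact_force: [-12.3, 1.7, 23.2]
opening: 0.005
```

D is rigid: no motion up to 23 N, at about 8.5 N/mm of command. Moving on to C.

jog_arm([
  [[0, 0, -0.005], [0, 0, 0], 0],
  [[0, 0, -0.004], [0, 0, 0], 0],
  [[0, -0.0155, 0], [0, 0, 0], 0],
  [[0, -0.0155, 0], [0, 0, 0], 0],
  [[0, -0.0155, 0], [0, 0, 0], 0],
  [[0, -0.0155, 0], [0, 0, 0], 0],
  [[0, 0, 0.003], [0, 0, 0], 0],
  [[0, 0, 0.001], [0, 0, 0], 0],
  [[0, 0, 0.001], [0, 0, 0], 0],
  [[0, 0, 0.001], [0, 0, 0], 0],
  [[0, 0, 0.001], [0, 0, 0], 0],
  [[0, 0, 0], [0, 0, 0], 0],
])

```text
clock: 5.28
tool_pos: [570.2, -1.3, 231.4]
orientation: [3.136, -0.178, -0.001]
contact_force: [-4.8, 0.8, 7.3]
opening: 0.007
```

jog_arm([
  [[0, 0, 0.0005], [0, 0, 0], 0],
  [[0, 0, 0.0005], [0, 0, 0], 0],
  [[0, 0, 0], [0, 0, 0], 0],
])

```text
clock: 5.53
tool_pos: [570.3, -1.3, 231.4]
orientation: [3.136, -0.178, -0.0]
contact_force: [-8.9, 0.3, 15.1]
opening: 0.003
```

C is rigid as well (15 N, no motion). Next is B.

jog_arm([
  [[0, 0, -0.004], [0, 0, 0], 0],
  [[0, 0, -0.004], [0, 0, 0], 0],
  [[0, -0.0158, 0], [0, 0, 0], 0],
  [[0, -0.0158, 0], [0, 0, 0], 0],
  [[0, -0.0158, 0], [0, 0, 0], 0],
  [[0, -0.0155, 0], [0, 0, 0], 0],
  [[0, 0, 0.003], [0, 0, 0], 0],
  [[0, 0, 0.001], [0, 0, 0], 0],
  [[0, 0, 0.001], [0, 0, 0], 0],
  [[0, 0, 0.001], [0, 0, 0], 0],
  [[0, 0, 0.001], [0, 0, 0], 0],
  [[0, 0, 0], [0, 0, 0], 0],
])

```text
clock: 6.53
tool_pos: [577.3, 61.1, 231.4]
orientation: [3.136, -0.178, -0.001]
contact_force: [-4.9, -0.5, 7.1]
opening: 0.008
```

jog_arm([
  [[0, 0, 0.0005], [0, 0, 0], 0],
  [[0, 0, 0.0005], [0, 0, 0], 0],
  [[0, 0, 0], [0, 0, 0], 0],
])

```text
clock: 6.78
tool_pos: [577.3, 61.1, 231.4]
orientation: [3.136, -0.178, -0.001]
contact_force: [-9.8, -1.2, 15.8]
opening: 0.008
```

B is rigid too, so the catch should be A. I'll confirm by feel.

jog_arm([
  [[0, 0, -0.004], [0, 0, 0], 0],
  [[0, 0, -0.004], [0, 0, 0], 0],
  [[0, -0.0155, 0], [0, 0, 0], 0],
  [[0, -0.0155, 0], [0, 0, 0], 0],
  [[0, -0.0155, 0], [0, 0, 0], 0],
  [[0, -0.0155, 0], [0, 0, 0], 0],
  [[0, 0, 0.003], [0, 0, 0], 0],
  [[0, 0, 0.001], [0, 0, 0], 0],
  [[0, 0, 0.001], [0, 0, 0], 0],
  [[0, 0, 0.001], [0, 0, 0], 0],
  [[0, 0, 0.001], [0, 0, 0], 0],
  [[0, 0, 0], [0, 0, 0], 0],
])

```text
clock: 7.78
tool_pos: [584.3, 122.8, 230.6]
orientation: [3.136, -0.178, -0.0]
contact_force: [0.4, -0.7, -0.6]
opening: 0.006
```

jog_arm([
  [[0, 0, 0.0005], [0, 0, 0], 0],
  [[0, 0, 0.0005], [0, 0, 0], 0],
  [[0, 0, 0], [0, 0, 0], 0],
])

```text
clock: 8.03
tool_pos: [584.4, 123.3, 229.9]
orientation: [3.136, -0.177, 0.001]
contact_force: [-0.1, -1.3, 2.0]
opening: 0.003
```

A yields: 229.9 at about 2 N, against 231.4 on the others. I'll press it to its stop.

jog_arm([
  [[0, 0, 0.001], [0, 0, 0], 0],
  [[0, 0, 0.001], [0, 0, 0], 0],
  [[0, 0, 0.001], [0, 0, 0], 0],
  [[0, 0, 0.001], [0, 0, 0], 0],
  [[0, 0, 0.0005], [0, 0, 0], 0],
  [[0, 0, 0.0005], [0, 0, 0], 0],
  [[0, 0, 0], [0, 0, 0], 0],
])

```text
clock: 8.62
tool_pos: [584.5, 123.6, 225.4]
orientation: [3.137, -0.176, 0.001]
contact_force: [-1.4, -3.0, 7.6]
opening: 0.003
```

jog_arm([
  [[0, 0, 0.0005], [0, 0, 0], 0],
  [[0, 0, 0.0005], [0, 0, 0], 0],
  [[0, 0, 0.0005], [0, 0, 0], 0],
  [[0, 0, 0], [0, 0, 0], 0],
  [[0, 0, 0], [0, 0, 0], 0],
])

```text
clock: 9.03
tool_pos: [584.6, 123.6, 225.2]
orientation: [3.136, -0.176, 0.001]
contact_force: [-8.3, -4.0, 19.1]
opening: 0.011
```

It is at the stop, 6.2 mm down at 19 N. I'll retract straight up.

jog_arm([
  [[0, 0, -0.003], [0, 0, 0], 0],
  [[0, 0, -0.005], [0, 0, 0], 0],
  [[0, 0, -0.01], [0, 0, 0], 0],
  [[0, 0, -0.02], [0, 0, 0], 0],
  [[0, 0, -0.02], [0, 0, 0], 0],
  [[0, 0, -0.02], [0, 0, 0], 0],
  [[-0.01, 0, -0.02], [0, 0, 0], 0],
  [[-0.02, 0, -0.02], [0, 0, 0], 0],
  [[-0.02, 0, -0.02], [0, 0, 0], 0],
  [[-0.02, 0, -0.01], [0, 0, 0], 0],
  [[0, 0, 0], [0, 0, 0], 0],
  [[0, 0, 0], [0, 0, 0], 0],
])

```text
clock: 10.03
tool_pos: [514.4, 131.8, 372.7]
orientation: [-3.136, 0.175, -0.004]
contact_force: [-0.2, -1.2, 0.0]
opening: 0.007
```

```bash
python3 st.py|head -1
python3 - <<'E'
from h import *
a=read_camera("side");b=read_camera("top")
cv2.imwrite("pics/side2.png",cv2.resize(a[120:320,200:460],None,fx=3,fy=3))
cv2.imwrite("pics/top2.png",cv2.resize(b[120:270,180:450],None,fx=2.9,fy=2.9))
for n,new in(("top",b),("side",a)):
  for im in(cv2.imread(f"pics/{n}0.png"),new):
    h=cv2.cvtColor(im,cv2.COLOR_BGR2HSV)
    m=cv2.inRange(h,(5,230,150),(14,255,255)) 
    k,l,st,c=cv2.connectedComponentsWithStats(m); i=1+st[1:,4].argmax(); print(n,'orange',c[i].round(1),st[i,4])
E
```

```text
10.0333 [514.4 131.8 372.7] F [-0.2  -1.21  0.01] op 0.007351191007642218Traceback (most recent call last):
  File "<stdin>", line 9, in <module>
ValueError: attempt to get argmax of an empty sequence
```

View pics/side2.png

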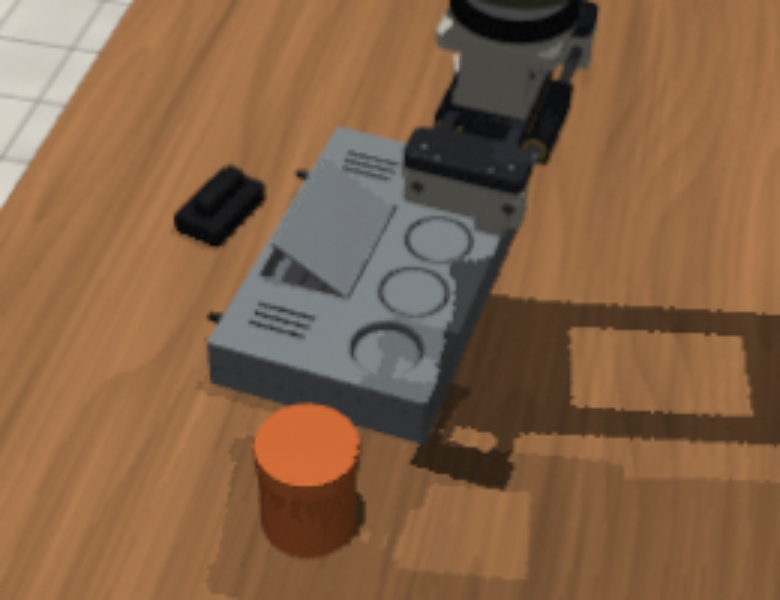

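View pics/top2.png

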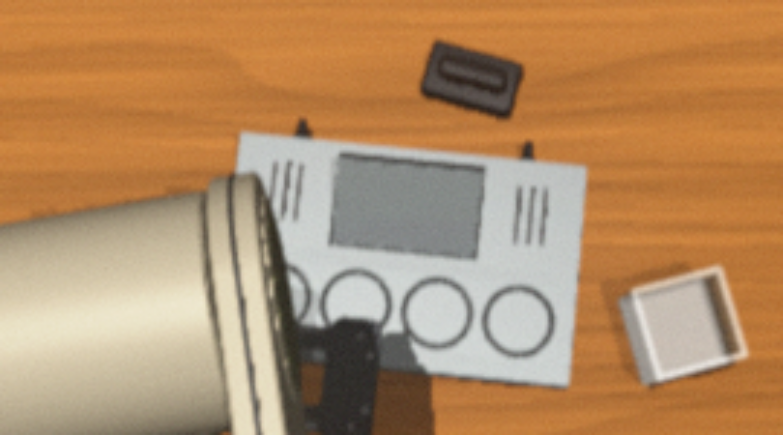

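The side view shows disc A sunk (crop (387,350)) and the door up, with a dark gap at (290,270). The canister (307,445), scraper (220,205) and box (top crop (684,325)) are at their initial pixels. I'll check the door edge height, then hand in.

Run:
```python
from h import *
p,e=tri((342/2.9+180,154/2.9+120),(273/3+200,245/3+120));print(p.round(1),e.round(1),'tilt',np.arcsin((p[2]-45)/70).round(2))
print(sense()['contact_force'].round(1))
hand_in()
```

```text
[685.6  68.6  74.5] 4.4 tilt 0.44
[ 0.2 -1.3 -1. ]
the job is handed in; nothing more can be done
```

The catch was the last disc I tried, the one nearest the canister. I pressed it fully in, the battery door popped up by itself, and I handed the job in at about 10 s of the 51 s allowed.

- **Finding the catch:** With closed fingertips, the other three discs did not move at 15 to 23 N. The fourth gave way at about 2 to 4 N.
- **Pressing it:** It went to its stop about 6 mm down, with 19 N vertical force (about 21 N in total) at the end. I then lifted straight up and moved away from the door.
- **Final views:** They show the disc sunk and the door up. The canister, box and scraper are where they were in the first pictures, judged by eye. The hand is well clear, with about 1 N on the wrist sensor, which is its noise level.
- **Checks that fell short:** A rough two-view measurement put the door's free edge about 30 mm up, a tilt of about 0.44 rad. That is above the 0.38 rad required but below the nominal 0.55. I picked that corner by eye and the two rays missed each other by 4.4 mm, so the 6 mm of measured travel is the better evidence. The script to compare the canister's colour position before and after failed on its colour threshold, so the canister has only the visual comparison.

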